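# Turn the cutlery tray round in its box and latch it

## Robot

A 7-joint arm with a two-finger parallel gripper is mounted at the origin on the work surface. World frame = base frame: x ahead of the robot, y to its left, z up, the work surface at z = 0. Lengths are in m, angles in rad, forces in N, time in s.
With the tool pointing down it reaches from about 0.425 to 0.875 m from the base axis. Payload 4.7 kg.
Tool frame: the origin (TCP) lies on the centre line of the jaws, within the pads' length; the fingertips stand r.nose_length ahead of it and the grasp point (between the pads) lies 5 mm behind it (r.nose_length is the distance from the TCP to the fingertips, in m); z points along the fingers, y is the direction in which the jaws open and shut (so a half turn about z gives the same grasp; the last joint's range is limited). The gripper opens to 85 mm and grips with 20 to 120 N. Pads are 22 mm wide; open, the fingers measure 114 mm over their backs; the gripper's body (76 mm by 85 mm) begins 54 mm behind the grasp point. The pads swing forward as they close: fully open they stand 13 mm farther back than shut.
Start: joints at [-1.202, 0.321, -0.07, 1.45, 0.023, 1.371, -0.057], TCP at [0.226, 0.61, 0.245] pointing down, gripper open.
Joint ranges: [-2.86, 2.86], [-0.3, 2.09], [-1.38, 1.24], [0.06, 2.45], [-1.56, 4.7], [0.09, 2.05], [-2.69, 2.69]. Speed limits (rad/s): [2.57, 2.57, 3.14, 3.14, 3.14, 3.14, 3.14].

## Interface

Orientations are given as a unit quaternion [w, x, y, z].
In Python, from rig import sense, grab_frame, workorder, spotter, r gives the robot as it stands.
- The arm moves only by the tool carry_out, never from a script. Its argument "steps" is a list of rows, each a list of 3 entries, a list of its own where there are three numbers: the shift along the tool's x, y, z in m, then the turn about the tool's z in degrees, then the finger opening in m, from 0 to 0.0854. A call has 1 to 8 rows; each row shifts and turns the commanded pose from where the row before left it, along the tool's axes as they then stand; what a row does not reach is not made up. A row lasts 1/8 s, in which the tool goes at most 62.5 mm and 10.7 degrees, less where a joint would pass 70% of its speed; a pose out of reach is approached as far as the arm can. A call with a gripper value outside its range is refused whole. The fingers move at their own pace and stop on an object; the grip force is fixed at half the most. Time passes only in rows, so rows that do not move let the fingers close. It gives the time, the measured TCP pose, the force and the opening at its end, in the units of the state.
- sense(): the state, without advancing time (a new reading comes with each control period).
- grab_frame(name): name is "side" or "top"; returns a dict with "color" (420x560x3 uint8, blue, green, red), "range_z" (420x560 float32, m along the optical axis (not along the pixel's ray), 0 where there is no reading), "mtx" (3x3 intrinsics, pixels), "distortion" ([k1, k2, p1, p2, k3] as OpenCV has them; the pictures are not rectified), "extrinsics" (4x4, takes a point from camera to world coordinates). Camera axes: x right, y up, looking along -z (the intrinsics and any distortion apply to the point x, -y, -z); pixel columns grow to the right and rows downward; lengths in m; the calibration is good to about 2 mm. A picture is of the moment at which its call begins.
- workorder.close_job(): hands the job in, once; it reports no verdict.
Trained networks look in the newest picture that a camera, given by its name, has taken for a name from the list of things; names that differ only in an ending like _2 or _b are one class to them, and where a whole thing is asked for, a point or a joint stands for the part that bears it (a point fixed in the world has none). Each returns a list of dicts, best first, with "score" (0 to 1); they miss things now and then, are a little off and sometimes report something else, mostly with a low value. They report only what shows in the picture. A call takes as long as a camera call. They do not tell look-alikes from the thing itself.
- spotter.spot_in(camera, target): "point" ([column, row] in pixels, amid what is visible of it).
- spotter.regions_of(camera, target): "mask" (420x560 bool, what is visible of it) and "point" ([column, row] in pixels, amid what is visible of it).
The state is a dict: "t": time; "q": joint angles; "joint_vel": joint speeds; "tau": joint torques, N m; "eef_pos": TCP position; "tcp_rot": TCP orientation; "ft_force": force on the tool from outside, world axes, zero at the start; "moment": the same for the moment, N m; "opening": opening from 0.0 (shut) to 1.0 (fully open).
Only numpy, scipy, OpenCV 4.12 (cv2) and the standard library are available. Lean on these libraries where they do the work, as an engineer would, in place of code of your own. Each camera call takes 0.05 s, during which the arm holds its last target. There are 200 camera calls.

## Task

The steel cutlery tray has been put back in its wooden box on the bakery counter the wrong way round, so the box's latch cannot close over it. Lift the tray clear, turn it half round and lower it (do not drop it) fully home with its low end at the latch; then push the latch knob down, give it a quarter turn clockwise and let go, so that it stays locked with its tongue over the tray. Leave everything else on the counter where it is.

Things in the scene. Friction and masses are not known exactly. Their poses are not given: they have to be found in the camera images.
- box: Open wooden box fixed to the counter, 184 long (its x) x 134 wide (its y) x 44 mm high, inside 164 x 114 mm, inner floor 8 mm above the counter. Origin: on the counter under the centre of the inside; z up. At its +x end is a 66 x 66 x 34 mm wooden pedestal with the latch, whose upright axis is at x = 128 mm, y = 0.
- insert: Loose steel cutlery tray, 160 long (its x) x 110 wide (its y), about 0.4 kg; 2 mm clearance all round in the box, lower edges bevelled. Origin: centre of its underside; z up. Starts home in the box but turned half round: tall end (-x, 66 mm high) at the latch. Home the right way, its axes are the box's and its origin is 8 mm above the box's origin.
- insert_handle (a point): Point to grip on the tray: in the square dark wooden handle post (30 x 30 mm, sides along the tray's x and y, top 78 mm above the underside) that stands at the tray's centre; 62 mm above the tray's underside, 16 mm below the post's top. It can be gripped across its x or across its y.
- insert_low_end (a point): Top of the tray's low end wall, middle: 80 mm along the tray's +x, 36 mm above its underside. The side walls are as high; they are flush with the box's rim when home.
- knob_grip (a point): On the latch's axis, 84 mm above the counter (knob up): where to grip the steel bar knob, 46 long x 14 wide x 38 mm high, its top 17 mm above this point. Open, the bar lies along the box's y and the tongue under it (60 x 14 x 6 mm) points to the box's -y; locked, they lie along the box's x, tongue over the tray's low end.
- latch_push (a joint): How far the knob is pushed down against its spring, m: 0 up, 0.009 at the stop; 2.4 N to start, about 8 N at the stop. Locked and let go it stays at about 0.0045.
- latch (a joint): Turn of the knob, rad, clockwise from above: 0 open (start), 1.57 locked, stop at 1.62. Bayonet: it turns only while pushed down by more than 0.0065; beyond about 1.4 the spring lifts it into a pocket and it stays locked when let go.
- spoon_a: Bystander: spoon with wooden handle, 170 mm, lying near the box on the robot's side.
- spoon_b: Bystander: a like spoon, on the far side of the box.
- mug: Bystander: white mug, 76 mm across, 85 mm high.
- honey_jar: Bystander: amber jar, 60 mm across, 75 mm high, near the end of the box away from the latch.
- biscuit_jar: Bystander: glass jar, 110 mm across, 160 mm high, to the left.
- napkin_box: Bystander: wooden napkin holder, 90 x 120 x 91 mm, to the right.
- plate: Bystander: white plate, 150 mm across, to the right.
There are look-alikes about, which are no part of the job. What is shaped like the insert but red or yellow is not meant.

How it is judged:
On the way, in this order (a step that is already met when the one before it is completed fails the run):
1. the tray is lifted clear of the box (z of insert in the frame of box above 0.05 m), for 0.1 s.
2. the tray is home in the box the right way round, the latch still open (x of insert_low_end in the frame of box above 0.07 m and z of insert in the frame of box below 0.0115 m and angle between insert's own z axis and vertical below 0.035 rad and value of joint latch below 0.3 rad), for 0.2 s.
3. the knob is pushed down before it is turned (value of joint latch_push above 0.006 m and value of joint latch below 0.3 rad), for 0.05 s.
4. the latch is turned to locked (value of joint latch above 1.3 rad and value of joint latch_push above 0.003 m), for 0.1 s.
At the end, for the whole second after the job is handed in: The tray rests in the box with its low end at the latch (low end more than 70 mm along the box's x, underside within 3.5 mm of the inner floor, tilt under 0.035 rad), and the latch is locked and let go: turned past 1.3 rad and held down between 3 and 6.5 mm (all of step 4 and x of insert_low_end in the frame of box above 0.07 m and z of insert in the frame of box below 0.0115 m and angle between insert's own z axis and vertical below 0.035 rad and value of joint latch_push below 0.0065 m and linear speed of insert below 0.02 m/s); the robot touches nothing.
It fails at once if the tray is dropped (falls faster than 0.5 m/s with no finger on it) (linear speed of insert above 0.5 m/s and contact force between the fingers and insert below 0.05 N).
It fails at once if something else on the counter is shifted by more than 30 mm (distance of any of spoon_a, spoon_b, mug, honey_jar, biscuit_jar, napkin_box, plate from where it was at the start of the episode above 0.03 m).
It also fails if it takes over 64 s, if anything falls off the work surface, if the arm or the gripper's body presses on something with over 40 N, if the wrist force passes 120 N, or if a joint passes its speed limit or range.

## Working session

There is one attempt and no reset: what is moved stays moved. The work goes in short steps, Python scripts to look and compute and a tool call to move; the robot and the scene stay as the last step left them, time stands still between calls to the robot, and variables do not carry over. Pictures are saved under pics/ and viewed, about 8 in all and at most 12, crops included, and the job is handed in when it is done.

Besides the shell and the picture viewer there is one more tool, called as name([rows], argument=value, ...), one row to a line, values as JSON. carry_out: Moves the arm, as the interface text tells. Its arguments: {"type":"object","properties":{"steps":{"type":"array"}},"required":["steps"]}

```bash
ls && mkdir -p pics && cat > h.py <<'E'
import numpy as np, cv2
from rig import sense, grab_frame, workorder, spotter, r
def cloud(f):
    """world point per pixel (420x560x3), nan where no depth"""
    h,w=f["range_z"].shape
    u,v=np.meshgrid(np.arange(w),np.arange(h))
    p=cv2.undistortPoints(np.stack([u,v],-1).reshape(-1,1,2).astype(np.float64),np.array(f["mtx"]),np.array(f["distortion"])).reshape(h,w,2)
    d=f["range_z"].astype(float); d[d==0]=np.nan
    P=np.stack([p[...,0]*d,-p[...,1]*d,-d,np.ones_like(d)],-1)
    return (P@np.array(f["extrinsics"]).T)[...,:3]
E
python3 - <<'E'
from h import *
s=sense();print({k:np.round(v,3) for k,v in s.items()}, r.nose_length)
fs={}
for c in("side","top"):
    f=grab_frame(c);cv2.imwrite(f"pics/{c}0.png",f["color"]);C=cloud(f);np.save(f"{c}0.npy",C)
    for n in("box","insert","insert_handle","knob_grip","latch"):
        for d in spotter.regions_of(c,n)[:4]:
            m=d["mask"];print(c,n,round(d["score"],2),np.round(d["point"]),m.sum(),np.round(np.nanmedian(C[m],0),3))
E
```

```text
pics
{'t': np.float64(0.0), 'q': array([-1.202,  0.322, -0.07 ,  1.452,  0.023,  1.371, -0.057]), 'joint_vel': array([-0.   , -0.001, -0.   , -0.001, -0.   , -0.002,  0.001]), 'tau': array([ 1.0000e-03, -4.9358e+01, -3.8100e-01, -3.1433e+01,  1.3000e-02,
        1.1000e-02,  0.0000e+00]), 'eef_pos': array([0.226, 0.609, 0.244]), 'tcp_rot': array([-0.   ,  0.176,  0.984, -0.001]), 'ft_force': array([-0.026, -0.32 , -0.181]), 'moment': array([0.002, 0.036, 0.001]), 'opening': np.float64(1.003)} 0.014
side box 0.89 [247. 212.] 1849 [0.491 0.016 0.035]
side insert 0.95 [376. 237.] 2736 [ 0.691 -0.246  0.027]
side insert 0.94 [169. 198.] 2103 [0.331 0.194 0.028]
side insert 0.93 [258. 204.] 1937 [0.517 0.03  0.039]
side insert_handle 0.87 [377. 236.] 2621 [ 0.691 -0.245  0.028]
side insert_handle 0.74 [169. 200.] 2031 [0.332 0.194 0.029]
side insert_handle 0.6 [259. 202.] 1945 [0.517 0.031 0.039]
side knob_grip 0.71 [233. 170.] 304 [0.514 0.148 0.077]
side latch 0.82 [229. 170.] 259 [0.512 0.148 0.077]
top box 0.91 [239. 215.] 1407 [0.516 0.1   0.042]
top insert 0.97 [357. 155.] 2141 [ 0.697 -0.236  0.016]
top insert 0.91 [204. 276.] 2117 [0.344 0.204 0.01 ]
top insert 0.84 [265. 215.] 2127 [0.524 0.027 0.019]
top insert_handle 0.85 [270. 211.] 2158 [0.524 0.028 0.019]
top insert_handle 0.82 [358. 158.] 2138 [ 0.696 -0.236  0.016]
top insert_handle 0.57 [207. 276.] 2210 [0.345 0.205 0.01 ]
top knob_grip 0.49 [224. 209.] 150 [0.521 0.15  0.092]
top latch 0.46 [222. 209.] 168 [0.522 0.151 0.09 ]
top latch 0.16 [253. 177.] 410 [0.643 0.074 0.011]
```

View pics/top0.png

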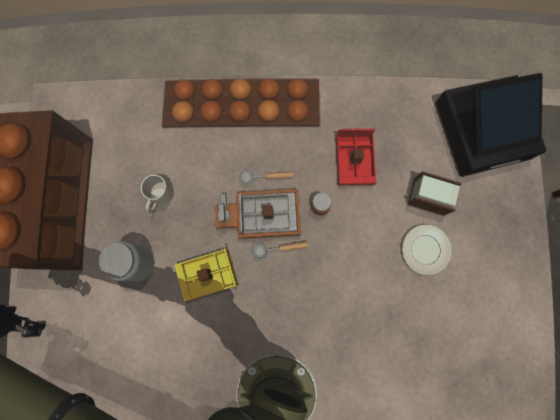

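View pics/side0.png

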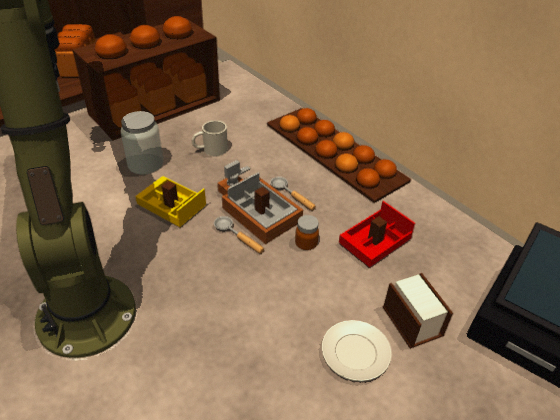

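```bash
python3 - <<'E'
from h import *
for c in("top","side"):
    C=np.load(c+"0.npy");z=C[...,2]
    near=(np.hypot(C[...,0]-.522,C[...,1]-.05)<.16)
    def rect(lo,hi,cx,cy,rad):
        m=(z>lo)&(z<hi)&(np.hypot(C[...,0]-cx,C[...,1]-cy)<rad)
        p=C[m]
        if len(p)<5: return len(p)
        return m.sum(),np.round(p.mean(0),4),cv2.minAreaRect((p[:,:2]*1000).astype(np.float32))
    print(c,"post",rect(.078,.096,.524,.027,.03))
    print(c,"knob",rect(.09,.112,.520,.15,.05))
    print(c,"rim",rect(.036,.050,.522,.03,.12))
    print(c,"tall",rect(.066,.078,.522,.08,.065))
E
```

```text
top post (np.int64(116), array([0.5249, 0.0257, 0.0855]), ((524.9253540039062, 26.192880630493164), (29.799121856689453, 28.398468017578125), 0.6004567742347717))
top knob (np.int64(89), array([0.5171, 0.1526, 0.1003]), ((517.9324340820312, 152.6403045654297), (43.278236389160156, 13.631162643432617), 1.2194489240646362))
top rim (np.int64(1266), array([0.5248, 0.0179, 0.0431]), ((525.264404296875, 40.603492736816406), (135.42462158203125, 213.7465362548828), 3.295344352722168))
top tall (np.int64(79), array([0.5215, 0.103 , 0.0727]), ((511.2453918457031, 91.62431335449219), (101.26973724365234, 79.90531158447266), 51.08503723144531))
side post (np.int64(98), array([0.5191, 0.0228, 0.0831]), ((521.2138671875, 23.613248825073242), (34.93048858642578, 30.30594253540039), 8.843338966369629))
side knob (np.int64(90), array([0.5116, 0.1506, 0.0972]), ((511.862548828125, 152.6400146484375), (50.70592498779297, 19.001771926879883), 5.128879070281982))
side rim (np.int64(1244), array([0.5162, 0.0079, 0.0416]), ((519.455810546875, 40.185447692871094), (139.4571533203125, 218.19488525390625), 2.9232420921325684))
side tall (np.int64(114), array([0.5111, 0.0907, 0.0711]), ((505.0081481933594, 86.52963256835938), (106.71524810791016, 86.78137969970703), 52.137306213378906))
```

Top view: the grey tray is in the box at (268,212), with the knob at (223,209). The red tray at (356,157) and yellow tray at (206,275) are the look-alikes. Side view agrees, with the tall end at the latch. Box x points roughly along world +y (yaw about 93°). Moving above it now.

carry_out([
  [[-0.034,-0.032,0],0,0.0854],
  [[-0.034,-0.032,0],0,0.0854],
  [[-0.034,-0.032,0],0,0.0854],
  [[-0.034,-0.032,0],0,0.0854],
  [[-0.034,-0.032,0],0,0.0854],
  [[-0.034,-0.032,0],0,0.0854],
  [[-0.034,-0.032,0],0,0.0854],
])

```text
t: 1.48
eef_pos: [0.3718, 0.3154, 0.2456]
tcp_rot: [0.0, 0.176, 0.984, 0.0]
ft_force: [1.1, 0.8, 0.7]
opening: 0.998
```

carry_out([
  [[-0.034,-0.032,0],0,0.06],
  [[-0.034,-0.032,0],0,0.06],
  [[-0.034,-0.032,0],0,0.06],
  [[-0.034,-0.032,0],0,0.06],
  [[-0.034,-0.032,0],0,0.06],
  [[-0.034,-0.032,0],0,0.06],
  [[-0.034,-0.032,0],0,0.06],
])

```text
t: 2.35
eef_pos: [0.5171, 0.0228, 0.2457]
tcp_rot: [0.0, 0.176, 0.984, 0.0]
ft_force: [0.8, 1.4, -0.2]
opening: 0.702
```

carry_out([
  [[0,0,0],10.5,0.06],
  [[0,0,0],10.5,0.06],
  [[0,0,0],10.5,0.06],
  [[0,0,0],10.5,0.06],
  [[0,0,0],10.5,0.06],
  [[0,0,0],10.5,0.06],
  [[0,0,0],10.5,0.06],
  [[0,0,0],10.5,0.06],
])

```text
t: 3.35
eef_pos: [0.5166, 0.0241, 0.2455]
tcp_rot: [0.0, 0.792, 0.611, 0.0]
ft_force: [0.8, -0.2, 0.3]
opening: 0.7
```

carry_out([
  [[0,0,0],10.5,0.06],
  [[0,0,0],10.5,0.06],
  [[0,0,0],10.5,0.06],
  [[0,0,0],10.5,0.06],
  [[0,0,0],10.5,0.06],
  [[0,0,0],10.5,0.06],
  [[0,0,0],9.6,0.06],
  [[0,0,0],0,0.06],
])

```text
t: 4.35
eef_pos: [0.5166, 0.0241, 0.2455]
tcp_rot: [-0.0, 1.0, 0.028, 0.0]
ft_force: [0.2, -0.5, 0.7]
opening: 0.704
```

carry_out([
  [[0.0065,-0.001,0.03],0,0.06],
  [[0,0,0.035],0,0.06],
  [[0,0,0.035],0,0.06],
  [[0,0,0.02],0,0.06],
  [[0,0,0.0],0,0.06],
])

```text
t: 4.97
eef_pos: [0.5218, 0.0253, 0.1239]
tcp_rot: [0.0, 1.0, 0.028, -0.002]
ft_force: [0.7, 0.3, 0.1]
opening: 0.704
```

```bash
python3 - <<'E'
from h import *
f=grab_frame("side");c=f["color"][150:260,190:320];cv2.imwrite("pics/s1.png",cv2.resize(c,None,fx=6,fy=5.4,interpolation=2))
print(np.round(sense()["q"],2))
E
```

```text
[-0.59  0.16  0.53  1.93 -0.09  1.08 -1.53]
```

View pics/s1.png

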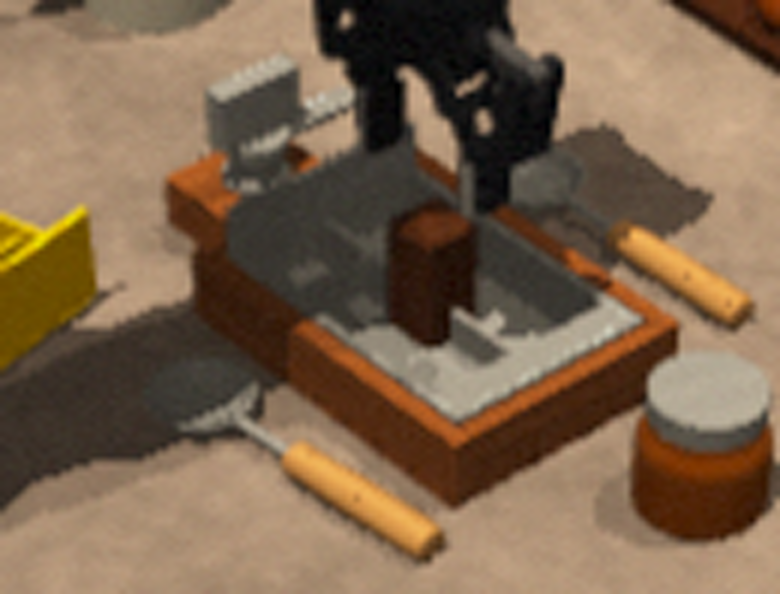

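The fingers straddle the post and line up with it: tips at about (385,130) and (490,200), post top at (435,220). Descending and gripping.

carry_out([
  [[0,0,0.02],0,0.06],
  [[0,0,0.02],0,0.06],
  [[0,0,0.018],0,0.06],
  [[0,0,0],0,0.06],
  [[0,0,0],0,0.045],
  [[0,0,0],0,0.035],
])

```text
t: 5.78
eef_pos: [0.5238, 0.0255, 0.0683]
tcp_rot: [-0.0, 1.0, 0.027, 0.001]
ft_force: [1.0, -0.8, -0.0]
opening: 0.412
```

carry_out([
  [[0,0,0],0,0.02],
  [[0,0,0],0,0.01],
  [[0,0,0],0,0.01],
  [[0,0,0],0,0.01],
])

```text
t: 6.28
eef_pos: [0.5238, 0.0258, 0.0684]
tcp_rot: [-0.0, 1.0, 0.027, 0.001]
ft_force: [-1.6, 1.5, 5.7]
opening: 0.335
```

carry_out([
  [[0,0,-0.01],0,0.01],
  [[0,0,-0.015],0,0.01],
  [[0,0,-0.02],0,0.01],
  [[0,0,-0.02],0,0.01],
  [[0,0,-0.02],0,0.01],
  [[0,0,-0.015],0,0.01],
  [[0,0,0],0,0.01],
])

```text
t: 7.15
eef_pos: [0.5237, 0.0254, 0.1686]
tcp_rot: [-0.0, 1.0, 0.027, 0.001]
ft_force: [0.1, 0.1, -4.3]
opening: 0.339
```

carry_out([
  [[0,0,0],-9,0.01],
  [[0,0,0],-9,0.01],
  [[0,0,0],-9,0.01],
  [[0,0,0],-9,0.01],
  [[0,0,0],-9,0.01],
  [[0,0,0],-9,0.01],
  [[0,0,0],-9,0.01],
  [[0,0,0],-9,0.01],
])

```text
t: 8.15
eef_pos: [0.5221, 0.0253, 0.1661]
tcp_rot: [-0.0, 0.791, 0.611, -0.001]
ft_force: [0.1, -0.1, -5.5]
opening: 0.345
```

carry_out([
  [[0,0,0],-9,0.01],
  [[0,0,0],-9,0.01],
  [[0,0,0],-9,0.01],
  [[0,0,0],-9,0.01],
  [[0,0,0],-9,0.01],
  [[0,0,0],-9,0.01],
  [[0,0,0],-9,0.01],
  [[0,0,0],-9,0.01],
])

```text
t: 9.15
eef_pos: [0.5221, 0.0253, 0.1661]
tcp_rot: [-0.001, 0.281, 0.96, -0.001]
ft_force: [0.9, 0.3, -5.1]
opening: 0.342
```

carry_out([
  [[0,0,0],-9,0.01],
  [[0,0,0],-9,0.01],
  [[0,0,0],-9,0.01],
  [[0,0,0],-9,0.01],
  [[0,0,0],0,0.01],
  [[0,0,0],0,0.01],
])

```text
t: 9.9
eef_pos: [0.5226, 0.0253, 0.1667]
tcp_rot: [-0.001, -0.025, 1.0, -0.0]
ft_force: [0.4, 0.0, -5.2]
opening: 0.344
```

```bash
python3 - <<'E'
from h import *
s=sense();print(s["eef_pos"],s["tcp_rot"],s["q"][6])
for c in("side","top"):
    f=grab_frame(c);np.save(c+"1.npy",cloud(f));np.save(c+"1c.npy",f["color"])
    o=f["color"][130:250,190:320] if c=="side" else f["color"][160:260,200:340]
    cv2.imwrite(f"pics/{c}2.png",cv2.resize(o,None,fx=4,fy=4,interpolation=2))
a,b=[cv2.resize(cv2.imread(f"pics/{c}2.png"),(390,360)) for c in("side","top")]
cv2.imwrite("pics/both2.png",np.hstack([a,b]))
E
```

```text
[0.52260998 0.02533714 0.16672697] [-5.46151898e-04 -2.54801767e-02  9.99675175e-01 -8.64662207e-05] 1.558543472049079
```

View pics/both2.png

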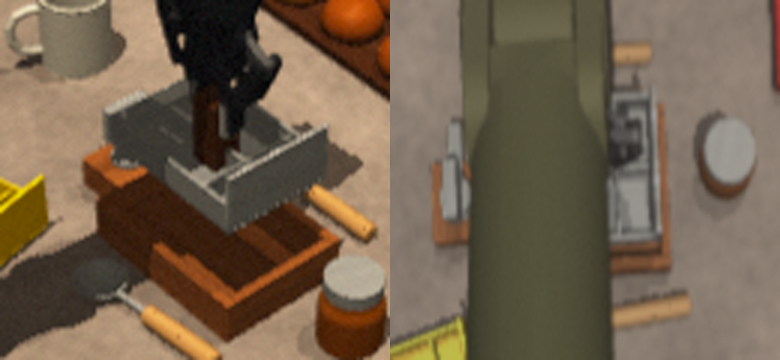

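```bash
python3 - <<'E'
from h import *
def seg(tag,C,lo,hi,x0,x1,y0,y1,col=None):
    m=(C[...,2]>lo)&(C[...,2]<hi)&(C[...,0]>x0)&(C[...,0]<x1)&(C[...,1]>y0)&(C[...,1]<y1)
    if col is not None: m&=col
    p=C[m]; 
    if len(p)<5: print(tag,len(p));return
    (c,wh,a)=cv2.minAreaRect((p[:,:2]*1000).astype(np.float32))
    print(tag,len(p),"z",np.round(np.percentile(p[:,2],[5,50,95]),3),"c",np.round(c,1),"wh",np.round(wh,1),"a",round(a,1),"x",np.round(np.percentile(p[:,0],[1,99])*1e3,1),"y",np.round(np.percentile(p[:,1],[1,99])*1e3,1))
for c in("top","side"):
    C0=np.load(c+"0.npy");C1=np.load(c+"1.npy")
    seg(c+" box rim0",C0,.039,.050,.43,.62,-.09,.125)
    seg(c+" tray walls0",C0,.068,.080,.43,.62,.085,.12)
    seg(c+" knob0",C0,.092,.107,.48,.56,.13,.18)
    seg(c+" tall1",C1,.164,.180,.43,.62,-.075,-.03)
    seg(c+" lowrim1",C1,.136,.147,.43,.62,-.08,.15)
    seg(c+" boxrim1",C1,.039,.050,.43,.62,-.09,-.055)
    seg(c+" boxrim0e",C0,.039,.050,.43,.62,-.09,-.055)
    seg(c+" low1",C1,.136,.147,.43,.62,.085,.15)
E
```

```text
top box rim0 1127 z [0.04  0.044 0.048] c [525.7  25.9] wh [134.6 184.3] a 3.3 x [455.7 594.3] y [-67.3 117.2]
top tray walls0 72 z [0.069 0.073 0.077] c [519.9 103. ] wh [106.9   5.3] a 3.3 x [468.5 572.7] y [ 99.6 107.7]
top knob0 82 z [0.098 0.101 0.105] c [517.9 152.6] wh [43.3 13.6] a 1.2 x [496.4 539.3] y [145.9 159.8]
top tall1 82 z [0.169 0.172 0.175] c [527.7 -52.5] wh [107.9   5. ] a 2.9 x [474.9 581. ] y [-57.1 -49.5]
top lowrim1 96 z [0.137 0.141 0.145] c [527.8 -30. ] wh [110.1  47.9] a 3.7 x [472.  583.4] y [-55.   -9.7]
top boxrim1 142 z [0.041 0.044 0.048] c [530.8 -61.6] wh [ 11.7 133.8] a 89.9 x [464.  597.4] y [-67.4 -55.7]
top boxrim0e 165 z [0.04  0.044 0.047] c [530.9 -61.6] wh [ 11.7 133.2] a 89.9 x [464.3 597.2] y [-67.4 -55.7]
top low1 0
side box rim0 1006 z [0.039 0.042 0.047] c [519.9  24.4] wh [137.9 187. ] a 3.3 x [450.7 588.6] y [-67.9 109.7]
side tray walls0 80 z [0.068 0.072 0.075] c [514.6 101.3] wh [105.7   9. ] a 4.8 x [462.9 566.8] y [ 94.2 107.3]
side knob0 81 z [0.093 0.098 0.102] c [511.9 152.6] wh [50.7 19. ] a 5.1 x [488.1 535.1] y [142.1 162.4]
side tall1 121 z [0.165 0.169 0.173] c [523.2 -52.7] wh [110.1  11.3] a 4.2 x [470.  576.3] y [-59.7 -47.8]
side lowrim1 498 z [0.137 0.14  0.145] c [519.8  25.2] wh [114.4 165.4] a 2.8 x [462.5 577.6] y [-57.7 104.1]
side boxrim1 152 z [0.04  0.042 0.045] c [523.3 -63. ] wh [ 15.7 135.1] a 90.0 x [457.6 588.2] y [-70.3 -55.4]
side boxrim0e 169 z [0.039 0.042 0.045] c [524.  -62.7] wh [135.4  15.4] a 0.0 x [457.2 588.7] y [-69.2 -55. ]
side low1 145 z [0.138 0.141 0.144] c [504.5  96.4] wh [86.4 22.7] a 0.1 x [462.1 546.3] y [ 85.1 106.4]
```

carry_out([
  [[-0.001,0.0003,0.01],-0.4,0.01],
  [[0,0,0.015],0,0.01],
  [[0,0,0.015],0,0.01],
  [[0,0,0.01],0,0.01],
  [[0,0,0.004],0,0.01],
  [[0,0,0],0,0.01],
  [[0,0,0],0,0.01],
])

```text
t: 10.88
eef_pos: [0.5245, 0.0258, 0.1139]
tcp_rot: [0.001, -0.03, 1.0, 0.0]
ft_force: [-0.5, 1.1, -5.1]
opening: 0.342
```

```bash
python3 - <<'E'
from h import *
f=grab_frame("side");C=cloud(f);np.save("side3.npy",C)
o=f["color"][140:250,195:315];cv2.imwrite("pics/s3.png",cv2.resize(o,None,fx=6,fy=5.4,interpolation=2))
z=C[...,2]
print(sense()["eef_pos"])
for lo,hi,y0,y1 in((.080,.094,-.08,.12),(.112,.125,-.08,-.03),(.038,.05,-.09,-.055)):
    p=C[(z>lo)&(z<hi)&(abs(C[...,0]-.52)<.09)&(C[...,1]>y0)&(C[...,1]<y1)]
    print(len(p),cv2.minAreaRect((p[:,:2]*1000).astype(np.float32)))
E
```

```text
[0.52447209 0.02584163 0.11392197]
609 ((521.8970947265625, 26.052391052246094), (114.39595794677734, 165.54005432128906), 3.35400652885437)
100 ((526.7416381835938, -52.84467697143555), (111.97476196289062, 9.19235610961914), 4.153217792510986)
175 ((523.5928955078125, -63.041053771972656), (133.97145080566406, 15.539907455444336), 0.00112562021240592)
```

View pics/s3.png

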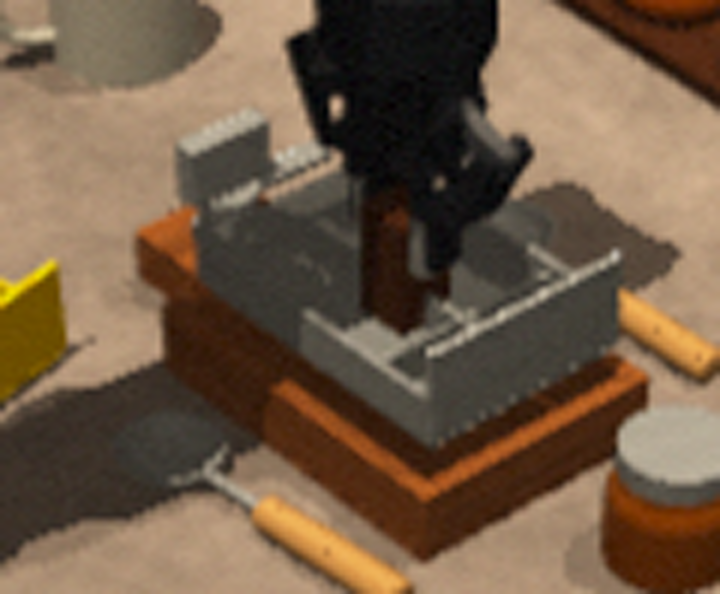

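The tray hovers just above the box rim, the right way round and roughly aligned. Small correction, then a slow descent.

carry_out([
  [[0.0007,-0.0003,0],0,0.01],
  [[0,0,0.004],0,0.01],
  [[0,0,0.004],0,0.01],
  [[0,0,0.003],0,0.01],
  [[0,0,0.003],0,0.01],
  [[0,0,0],0,0.01],
])

```text
t: 11.68
eef_pos: [0.5231, 0.0254, 0.099]
tcp_rot: [-0.0, -0.03, 1.0, -0.0]
ft_force: [-0.8, 0.6, -4.6]
opening: 0.345
```

carry_out([
  [[0,0,0.004],0,0.01],
  [[0,0,0.004],0,0.01],
  [[0,0,0.004],0,0.01],
  [[0,0,0],0,0.01],
])

```text
t: 12.18
eef_pos: [0.5229, 0.0254, 0.0868]
tcp_rot: [-0.0, -0.03, 1.0, -0.0]
ft_force: [0.2, 0.3, -4.5]
opening: 0.337
```

carry_out([
  [[0,0,0.004],0,0.01],
  [[0,0,0.004],0,0.01],
  [[0,0,0.004],0,0.01],
  [[0,0,0.003],0,0.01],
  [[0,0,0.002],0,0.01],
  [[0,0,0],0,0.01],
])

```text
t: 12.92
eef_pos: [0.5232, 0.0254, 0.0702]
tcp_rot: [-0.0, -0.03, 1.0, -0.0]
ft_force: [0.6, 0.1, -4.7]
opening: 0.338
```

carry_out([
  [[0,0,0.001],0,0.01],
  [[0,0,0.001],0,0.01],
  [[0,0,0.0],0,0.01],
])

```text
t: 13.3
eef_pos: [0.5235, 0.0255, 0.0685]
tcp_rot: [0.0, -0.03, 1.0, 0.0]
ft_force: [0.5, -0.4, -4.1]
opening: 0.338
```

carry_out([
  [[0,0,0.001],0,0.01],
  [[0,0,0.001],0,0.01],
  [[0,0,0.0],0,0.01],
])

```text
t: 13.68
eef_pos: [0.5235, 0.0255, 0.0684]
tcp_rot: [0.0, -0.03, 1.0, 0.0]
ft_force: [-6.3, -0.2, 11.4]
opening: 0.344
```

It's bottomed at the original height with upward force. Release and rise.

carry_out([
  [[0,0,-0.001],0,0.01],
  [[0,0,0],0,0.06],
  [[0,0,0],0,0.06],
  [[0,0,0],0,0.06],
  [[0,0,-0.02],0,0.06],
  [[0,0,-0.03],0,0.06],
  [[0,0,-0.03],0,0.06],
  [[0,0,0],0,0.06],
])

```text
t: 14.68
eef_pos: [0.5253, 0.0256, 0.1498]
tcp_rot: [0.003, -0.03, 1.0, 0.0]
ft_force: [-0.4, -0.6, -0.1]
opening: 0.705
```

```bash
python3 - <<'E'
from h import *
f=grab_frame("side");C=cloud(f)
o=f["color"][140:250,195:315];cv2.imwrite("pics/s4.png",cv2.resize(o,None,fx=6,fy=5.4,interpolation=2))
z=C[...,2]
for lo,hi,y0,y1 in((.066,.08,-.08,-.03),(.038,.05,-.09,.12),(.09,.105,.12,.18)):
    p=C[(z>lo)&(z<hi)&(abs(C[...,0]-.52)<.09)&(C[...,1]>y0)&(C[...,1]<y1)]
    print(len(p),np.percentile(p[:,2],[5,50,95]),cv2.minAreaRect((p[:,:2]*1000).astype(np.float32)))
E
```

```text
109 [0.06637078 0.07047301 0.07503018] ((525.0444946289062, -53.51618576049805), (111.14527130126953, 9.791748046875), 3.4244284629821777)
1154 [0.03869822 0.04200226 0.0460796 ] ((519.3756103515625, 25.3076171875), (137.66746520996094, 188.5511016845703), 3.0390965938568115)
89 [0.09097784 0.09807205 0.10123235] ((512.7330322265625, 153.28634643554688), (48.023193359375, 19.65018081665039), 2.2300620079040527)
```

View pics/s4.png

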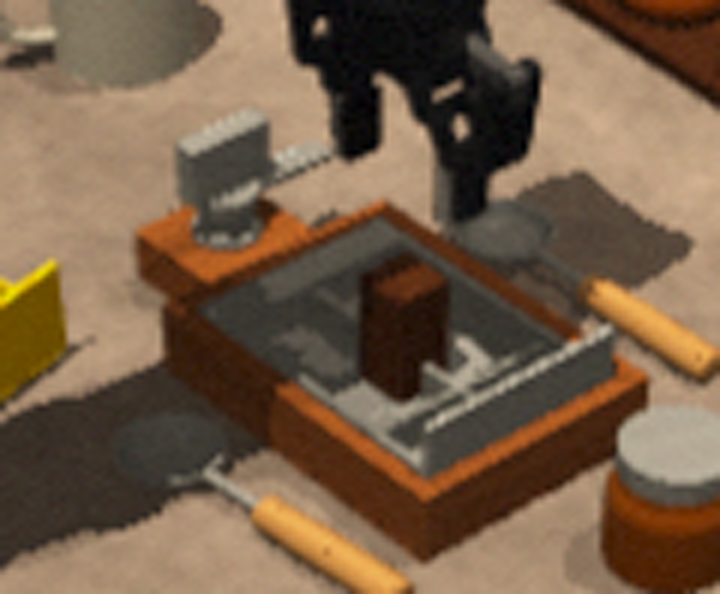

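The tray is home the right way round, flush with the rim, and the latch is still open with the knob at (225,160). Moving above the knob.

carry_out([
  [[0,0.03,-0.005],0,0.05],
  [[0.001,0.04,0],0,0.05],
  [[0,0.04,0],0,0.05],
  [[0,0.0177,0],0,0.05],
  [[0,0,0],0,0.05],
  [[0,0,0],0,0.05],
])

```text
t: 15.48
eef_pos: [0.5148, 0.1506, 0.1519]
tcp_rot: [-0.0, -0.029, 1.0, -0.001]
ft_force: [0.4, 0.1, -0.5]
opening: 0.584
```

```bash
python3 - <<'E'
from h import *
f=grab_frame("side")
o=f["color"][120:220,180:300];cv2.imwrite("pics/s5.png",cv2.resize(o,None,fx=6,fy=6,interpolation=2))
s=sense();print(s["eef_pos"],np.round(s["q"],2))
E
```

```text
[0.51490059 0.15057547 0.15212232] [-0.57  0.15  0.26  1.86 -0.04  1.14  1.33]
```

View pics/s5.png

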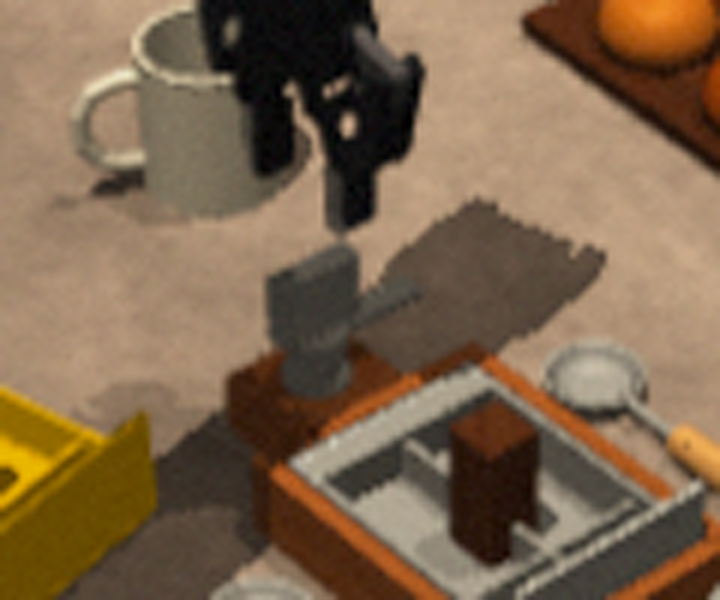

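The fingers line up over the knob: bar top at (312,262), finger mid at (312,195). Descending.

carry_out([
  [[-0.0015,0.0023,0],0,0.05],
  [[0,0,0.015],0,0.05],
  [[0,0,0.02],0,0.05],
  [[0,0,0.02],0,0.05],
  [[0,0,0.014],0,0.05],
  [[0,0,0],0,0.05],
  [[0,0,0],0,0.05],
])

```text
t: 16.4
eef_pos: [0.5164, 0.1553, 0.0838]
tcp_rot: [0.0, -0.03, 1.0, 0.0]
ft_force: [0.6, 0.8, 0.9]
opening: 0.586
```

carry_out([
  [[0,0,0],0,0.03],
  [[0,0,0],0,0.018],
  [[0,0,0],0,0.005],
  [[0,0,0],0,0],
  [[0,0,0],0,0],
  [[0,0,0],0,0],
])

```text
t: 17.15
eef_pos: [0.5164, 0.1544, 0.0835]
tcp_rot: [0.0, -0.03, 1.0, -0.0]
ft_force: [1.2, -4.1, 0.8]
opening: 0.154
```

carry_out([
  [[0,-0.001,0.003],0,0],
  [[0,0,0.003],0,0],
  [[0,0,0.003],0,0],
  [[0,0,0],0,0],
  [[0,0,0],0,0],
])

```text
t: 17.77
eef_pos: [0.5164, 0.1544, 0.0751]
tcp_rot: [0.0, -0.03, 1.0, 0.0]
ft_force: [-0.6, -3.4, 8.8]
opening: 0.155
```

Pushed 8.4 mm at 8.8 N, which matches the stop. Turning clockwise.

carry_out([
  [[0,0,0.0005],6,0],
  [[0,0,0],8,0],
  [[0,0,0],8,0],
  [[0,0,0],8,0],
  [[0,0,0],0,0],
])

```text
t: 18.4
eef_pos: [0.5166, 0.1542, 0.0751]
tcp_rot: [0.0, 0.23, 0.973, 0.0]
ft_force: [-2.0, -5.1, 12.1]
opening: 0.149
```

carry_out([
  [[0,0,0],8,0],
  [[0,0,0],8,0],
  [[0,0,0],8,0],
  [[0,0,0],8,0],
  [[0,0,0],8,0],
  [[0,0,0],8,0],
  [[0,0,0],8,0],
  [[0,0,0],4,0],
])

```text
t: 19.4
eef_pos: [0.5165, 0.1538, 0.0751]
tcp_rot: [0.0, 0.686, 0.727, 0.0]
ft_force: [-3.0, -5.3, 13.5]
opening: 0.154
```

carry_out([
  [[0,0,0],0,0],
  [[0,0,0],0,0],
])

```text
t: 19.65
eef_pos: [0.5165, 0.1538, 0.0751]
tcp_rot: [0.0, 0.685, 0.728, 0.0]
ft_force: [-3.7, -4.5, 12.9]
opening: 0.154
```

carry_out([
  [[0,0,-0.002],0,0],
  [[0,0,-0.002],0,0],
  [[0,0,0],0,0.03],
  [[0,0,0],0,0.05],
  [[0,0,0],0,0.05],
  [[0,0,-0.02],0,0.05],
  [[0,0,-0.04],0,0.05],
  [[0,0,-0.05],0,0.05],
])

```text
t: 20.65
eef_pos: [0.515, 0.1544, 0.1879]
tcp_rot: [-0.001, 0.685, 0.728, -0.001]
ft_force: [1.2, 1.5, -0.4]
opening: 0.584
```

carry_out([
  [[0,0.0,-0.04],0,0.05],
  [[0,0,0],0,0.05],
])

```text
t: 20.9
eef_pos: [0.5178, 0.1552, 0.2313]
tcp_rot: [0.001, 0.685, 0.728, 0.003]
ft_force: [0.1, -0.4, 0.0]
opening: 0.585
```

```bash
python3 - <<'E'
from h import *
f=grab_frame("side");C=cloud(f)
o=f["color"][130:250,180:310];cv2.imwrite("pics/s6.png",cv2.resize(o,None,fx=6,fy=5,interpolation=2))
z=C[...,2]
for lo,hi,y0,y1 in((.066,.08,-.08,-.03),(.083,.105,.11,.19)):
    p=C[(z>lo)&(z<hi)&(abs(C[...,0]-.52)<.09)&(C[...,1]>y0)&(C[...,1]<y1)]
    print(len(p),np.percentile(p[:,2],[5,50,95]),cv2.minAreaRect((p[:,:2]*1000).astype(np.float32)))
print(sense()["eef_pos"],sense()["ft_force"])
C0=np.load("side0.npy");m=(abs(C-C0).max(-1)>.02);print(m.sum())
E
```

```text
107 [0.06654898 0.07100831 0.07454668] ((525.4111328125, -53.337493896484375), (110.43348693847656, 7.649853229522705), 4.052082061767578)
91 [0.08516824 0.09304245 0.09758412] ((511.9932861328125, 151.1893310546875), (14.284051895141602, 50.23697280883789), 4.283860683441162)
[0.5165967  0.15481845 0.22904067] [ 0.16237883 -0.25213138 -0.65924497]
23327
```

View pics/s6.png

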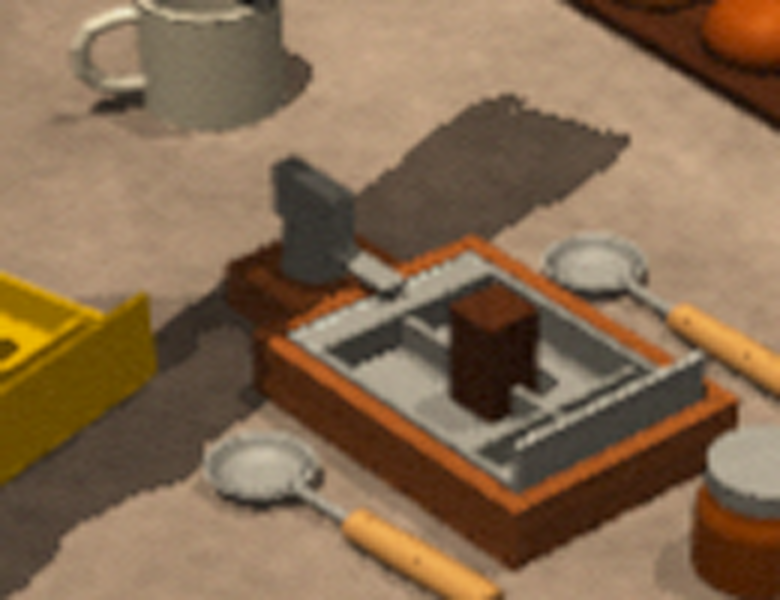

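The bar lies along the box's x with the tongue over the low end at (380,275). The knob top is about 4 mm lower than when open, and the gripper is clear. Handing in.

```bash
python3 -c "
from h import *
print(workorder.close_job(), sense()['t'])"
```

```text
the job is handed in; nothing more can be done
the job is handed in; nothing more can be done
```

I lifted the tray about 100 mm, turned it half round and lowered it until it rested on the box floor, with its low end at the latch. I then gripped the knob, pushed it down 8.4 mm (about 9 N), turned it 90° clockwise, let it go and moved the gripper well clear. The job was handed in shortly after t = 20.9 s.

**Tray:** the last side picture shows it seated flush in the box. Its tall-end wall is away from the latch, at about the height it had at the start.

**Latch:** the bar lies along the box's x with the tongue over the tray's low end. The knob top reads about 4 mm lower than when open, which fits the locked position.

**Robot:** the wrist force read about zero after release.

**Other things on the counter:**
- In the last cropped view, the spoons, mug and honey jar look where they were.
- I did not measure their positions, and the biscuit jar, napkin box and plate were outside that view.
- A rough whole-picture comparison with the start (changes over 20 mm) told me nothing, because the arm itself had moved.

**Disagreement:** the two cameras differed by about 5 mm in x on where things are. I relied on the arm's measured position at the original grip, and the tray went in without jamming.

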